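# Release the twin-catch lid of a vacuum-cleaner prototype

### The job

Open the filter compartment of the frosted vacuum-cleaner prototype for inspection: with one fingertip on each of the two blue release keys, press both keys home together and keep them held down while the lid springs up by itself, until it stands fully open. Then let go of both keys and draw the hand clear. Do not touch, pry or lift the lid, never press one key home on its own, and leave the tools and parts lying around where they are.

Things in the scene. Friction and masses are not known exactly. Their poses are not given: they have to be found in the camera images.
- housing: the prototype: frosted off-white canister-vacuum shell, 385 long (x), 210 wide, 116 mm high, fixed in a dark foam nest. Origin on the bench below the mid-point between the two keys; +x runs from the keys over the lid to the round hose port, +y left, z up. Keys on a deck 84 mm above the bench; behind them, from x = 23 mm, stand two orange catches, tops 106 mm above the bench; lid from x = 37 mm
- key_left_top (a point): centre of the flat top of the left blue release key, whose cap is 26 mm (housing x) by 28 mm (y); 94 mm above the bench when the key is up; axes as the housing's. The two key centres are 66 mm apart along the housing's y: 38 mm between the caps, 94 mm over both
- key_right_top (a point): the same point of the right blue release key, at the housing's -y side
- key_left (a joint): how far the left key is pressed, m: 0 up, 0.006 fully down (vertical stroke). Springy: 1.2 N starts it, 4 N bottoms it; it comes up again when let go. Its catch lets the lid free from about 0.0035
- key_right (a joint): the same for the right key
- lid (a joint): opening angle of the lid, rad: 0 shut, 0.75 fully open. Hinged on the edge farthest from the keys: its front edge rises up and away from the keys. Spring and damper raise it slowly, in about 2 to 3 s, only once both catches are drawn back, and keep it open afterwards
- lid_edge (a point): top middle of the front edge (the one beside the keys) of the translucent blue-grey lid, a flat panel 116 mm wide (y) and 115 mm long; 114 mm above the bench when shut, about 75 mm higher when fully open
- marker: bystander: black marker pen, 136 mm long, 18 mm thick, lying along its x; origin under its middle
- nippers: bystander: side cutters with orange handles, 140 mm long along x (jaws to +x), 66 mm wide, 14 mm high; origin under the pivot
- tape_roll: bystander: yellow tape roll lying flat, 86 mm across, 18 mm high; origin under its centre
- brush: bystander: flat brush with a brass handle, 178 mm long along x, 8 mm high; origin under its middle
- fan_shroud: bystander: frosted open box-shaped part, 110 x 85 x 45 mm; origin under its centre
- solvent_bottle: bystander: white squeeze bottle with red cap, standing, 54 mm across, 125 mm high; origin under its centre
- screwdriver: bystander: screwdriver with blue handle, 170 mm long along x, 26 mm thick; origin under its middle

How it is judged (in metres and radians):
On the way, in this order (a step that is already met when the one before it is completed fails the run):
1. both keys are pressed down together, a fingertip on each (value of joint each of key_left, key_right above 0.003 m and contact force between the fingers and key_left above 0.5 N and contact force between the fingers and key_right above 0.5 N), for 0.1 s.
2. both keys are still held down when the lid has come fully open (all of step 1 and value of joint lid above 0.68 rad), for 0.1 s.
At the end, for the whole second after the job is handed in: The lid stands open (above 0.68 of its 0.75 rad), both keys are up again (pressed less than 1.5 mm), and every bystander lies within 20 mm of where it was (value of joint lid above 0.68 rad and value of joint each of key_left, key_right below 0.0015 m and distance of each of marker, nippers, tape_roll, brush, fan_shroud, solvent_bottle, screwdriver from where it was at the start of the episode below 0.02 m); the robot touches nothing.
It fails at once if one key is pressed home (over 4.5 mm) while the other is still up (under 1 mm) and the lid is shut (value of joint lid below 0.1 rad and ((value of joint key_left above 0.0045 m and value of joint key_right below 0.001 m) or (value of joint key_right above 0.0045 m and value of joint key_left below 0.001 m))).
It fails at once if a key is let go (under 1.5 mm) while the lid is still on its way up (0.12 to 0.6 rad) (value of joint lid between 0.12 and 0.6 rad and value of joint any of key_left, key_right below 0.0015 m).
It fails at once if the robot touches the lid (over 2 N) (contact force between any of the fingers, the arm and lid above 2 N).
It fails at once if a bystander is lifted or pushed more than 20 mm from its place (distance of any of marker, nippers, tape_roll, brush, fan_shroud, solvent_bottle, screwdriver from where it was at the start of the episode above 0.02 m).
It also fails if it takes over 35 s, if anything falls off the work surface, if the arm or the gripper's body presses on something with over 40 N, if the wrist force passes 120 N, or if a joint passes its speed limit or range.

### The arm

A 6-joint arm with a two-finger parallel gripper is mounted at the origin on the work surface. World frame = base frame: x ahead of the robot, y to its left, z up, the work surface at z = 0. Lengths are in mm, angles in rad, forces in N, time in s.
With the tool pointing down it reaches from about 250 to 850 mm from the base axis. Payload 12.5 kg.
Tool frame: the origin (TCP) lies on the mounting face of the last link; the fingertips stand 186 mm ahead of it and the grasp point (between the pads) lies 167 mm ahead of it (env.tcp_to_grasp is the distance from the TCP to the grasp point, in mm); z points along the fingers, y is the direction in which the jaws open and shut (so a half turn about z gives the same grasp; the last joint's range is limited). The gripper opens to 93 mm and grips with 3 to 60 N. Pads are 15 mm wide; open, the fingers measure 128 mm over their backs; the gripper's body (75 mm by 188 mm) begins 65 mm behind the grasp point.
Start: joints at [-1.399, 0.351, 1.652, -0, 1.139, -0.085], TCP at [139.713, -531.946, 404.733] pointing down, gripper open.
Joint ranges: [-2.75, 2.75], [-0.79, 2.1], [0.01, 2.65], [-1.57, 4.71], [0.07, 3.14], [-2.87, 2.87]. Speed limits (rad/s): [2.22, 2.22, 2.79, 3.14, 3.14, 3.14].

### API

Orientations are given as [roll, pitch, yaw] about the fixed x, y, z axes, in that order (R = Rz(yaw) Ry(pitch) Rx(roll)).
In Python, from station import status, grab_frame, camera_info, env gives the robot as it stands.
- The arm moves only by the tool jog_arm, never from a script. Its argument "targets" is text: rows parted by semicolons, each of 4 numbers parted by spaces: the shift along the tool's x, y, z in m, then the turn about the tool's z in degrees. A call has 1 to 20 rows; each row is the pose to reach, as a shift and turn from the pose measured when the call began, along the tool's axes at that moment; what a row does not reach only later rows make up. A row lasts 1/12 s, in which the tool goes at most 41.7 mm and 7.16 degrees, less where a joint would pass 70% of its speed; a pose out of reach is approached as far as the arm can. A call with a gripper value outside its range is refused whole. "claw" is the finger opening in m, from 0 to 0.093, set as the call begins (left out, the last holds). The fingers move at their own pace and stop on an object; "grip_force" is the grip in N (left out, the last holds). Time passes only in rows, so rows that repeat a pose let the fingers close. It gives the time, the measured TCP pose, the force and the opening at its end, in the units of the state.
- status.get_obs(): the state, without advancing time (a new reading comes with each control period).
- grab_frame(name): name is "side" or "top"; returns (picture, depth): 400x640x3 uint8, red, green, blue; 400x640 float32, mm along the optical axis (not along the pixel's ray), 0 where there is no reading.
- camera_info(name): a dict with "camera_matrix" (3x3 intrinsics, pixels), "rvec" (rotation vector, rad) and "tvec" (3), from world to camera coordinates, as OpenCV has them. Camera axes: x right, y down, z forward; pixel columns grow to the right and rows downward; lengths in mm; the calibration is good to about 2 mm. A picture is of the moment at which its call begins. camera_info takes no time and is no camera call.
- env.hand_in(): hands the job in, once; it reports no verdict.
The state is a dict: "t": time; "joints": joint angles; "qvel": joint speeds; "tau": joint torques, N m; "eef_pos": TCP position; "tool_rot": TCP orientation; "contact_force": force on the tool from outside, world axes, zero at the start; "wrist_torque": the same for the moment, N m; "gripper_width": finger opening in mm.
Only numpy, scipy, OpenCV 4.12 (cv2) and the standard library are available. Lean on these libraries where they do the work, as an engineer would, in place of code of your own. Each camera call takes 0.05 s, during which the arm holds its last target.

## Working session

There is one attempt and no reset: what is moved stays moved. The work goes in short steps, Python scripts to look and compute and a tool call to move; the robot and the scene stay as the last step left them, time stands still between calls to the robot, and variables do not carry over. Pictures are saved under pics/ and viewed, and the job is handed in when it is done.

Besides the shell and the picture viewer there is one more tool, called after "Emit:" by a JSON object that holds its "api" and its "payload". jog_arm: Moves the arm, as the interface text tells. Its arguments: {"type":"object","properties":{"targets":{"type":"string"},"claw":{"type":"number"},"grip_force":{"type":"number"}},"required":["targets"]}

```bash
mkdir -p pics; ls; python3 - <<'E'
from station import status, grab_frame, camera_info, env
import cv2, numpy as np
print(status.get_obs(), env.tcp_to_grasp)
for n in ("top","side"):
    p,d=grab_frame(n); cv2.imwrite(f"pics/{n}0.png",p[:,:,::-1]); np.save(f"pics/{n}0.npy",d); print(n,camera_info(n))
E
```

```text
pics
{'t': 0.0, 'joints': array([-1.39861848e+00,  3.51242904e-01,  1.65240604e+00, -9.12855805e-06,
        1.13911421e+00, -8.46056874e-02]), 'qvel': array([-2.23701364e-03, -1.20183380e-03,  1.75784622e-03,  9.78041364e-04,
       -8.81832977e-04, -5.55646041e-05]), 'tau': array([-1.18952194e-03, -4.97319674e+01, -2.85257542e+01,  6.98486553e-02,
        2.57191173e-02, -8.66212736e-05]), 'eef_pos': array([ 139.68368412, -531.83872908,  404.20451541]), 'tool_rot': array([-3.14042564e+00, -9.06560117e-05,  2.56787302e-01]), 'contact_force': array([ 1.08090835,  0.48190348, -0.51341323]), 'wrist_torque': array([-0.02882856,  0.024998  , -0.01255023]), 'gripper_width': 93.14061383463971} 167.3
top {'camera_matrix': array([[425.1578763 ,   0.        , 325.91434454],
       [  0.        , 425.1578763 , 204.90855189],
       [  0.        ,   0.        ,   1.        ]]), 'rvec': array([ 2.13259578, -2.14586905,  0.17171652]), 'tvec': array([  -6.37102933,  561.8942252 , 1462.44264746])}
side {'camera_matrix': array([[424.47334992,   0.        , 322.47357013],
       [  0.        , 424.47334992, 200.50678874],
       [  0.        ,   0.        ,   1.        ]]), 'rvec': array([ 1.0290486 , -2.37228844,  1.12776549]), 'tvec': array([374.40459547, 358.14514982, 944.88642502])}
```

View pics/top0.png

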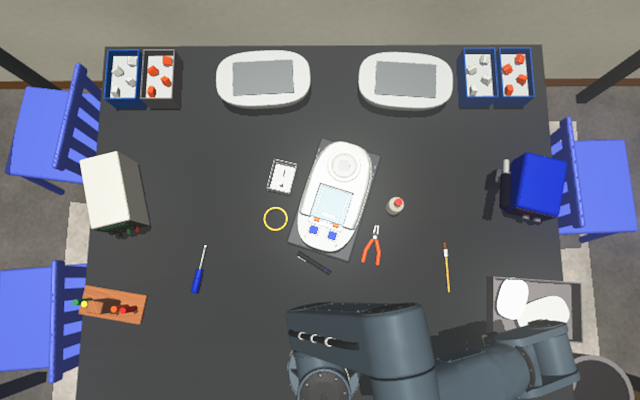

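View pics/side0.png

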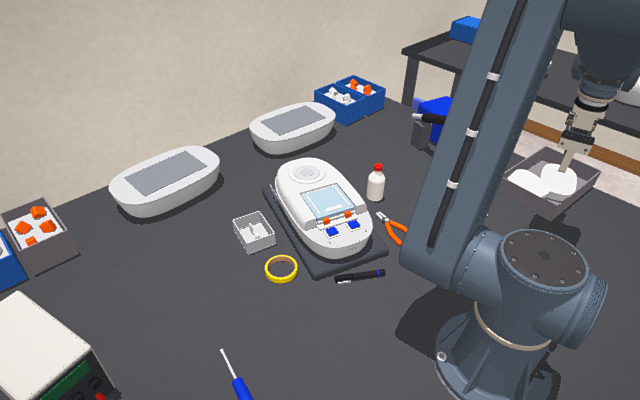

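The top view shows the prototype around (335,195), its blue keys at about (313,230) and (330,236). In the side view the keys are at about (333,231) and (354,224). I'll segment the keys and catches and intersect their rays with the known heights.

```bash
cat > h.py <<'E'
import cv2, numpy as np
from station import camera_info
def ray(n,uv,z):
    c=camera_info(n);K=c["camera_matrix"];R=cv2.Rodrigues(c["rvec"])[0];t=c["tvec"]
    d=R.T@np.linalg.inv(K)@np.array([uv[0],uv[1],1.]);o=-R.T@t
    return o+d*(z-o[2])/d[2]
def proj(n,p):
    c=camera_info(n);return cv2.projectPoints(np.float64(p).reshape(-1,3),c["rvec"],c["tvec"],c["camera_matrix"],None)[0][:,0]
def back(n,uv,dep):
    c=camera_info(n);K=c["camera_matrix"];R=cv2.Rodrigues(c["rvec"])[0]
    return R.T@(np.linalg.inv(K)@np.array([uv[0],uv[1],1.])*dep-c["tvec"])
E
python3 - <<'E'
from h import *
for n,roi in (("top",(295,200,360,255)),("side",(310,190,375,245))):
    im=cv2.imread(f"pics/{n}0.png");d=np.load(f"pics/{n}0.npy")
    x0,y0,x1,y1=roi
    hsv=cv2.cvtColor(im,cv2.COLOR_BGR2HSV)
    for name,lo,hi,z in (("blue",(105,150,80),(130,255,255),94),("orange",(3,150,100),(18,255,255),106)):
        m=cv2.inRange(hsv,lo,hi);mm=np.zeros_like(m);mm[y0:y1,x0:x1]=m[y0:y1,x0:x1]
        k,l,s,c=cv2.connectedComponentsWithStats(mm)
        for i in range(1,k):
            if s[i,4]<12: continue
            dep=np.median(d[l==i]);print(n,name,c[i].round(1),s[i],ray(n,c[i],z).round(1),"depth",back(n,c[i],dep).round(1))
    c=im[y0-10:y1+10,x0-10:x1+10];cv2.imwrite(f"pics/{n}0z.png",cv2.resize(c,None,fx=7,fy=7,interpolation=cv2.INTER_NEAREST)[:600,:800])
E
```

```text
side blue [353.5 223.9] [348 220  12   9  66] [449.8 -24.4  94. ] depth [450.3 -25.   93.3]
side blue [331.6 230.9] [326 227  12   9  70] [470.3  38.4  94. ] depth [470.9  37.8  93.1]
side orange [347.4 213.5] [344 210   8   8  41] [481.2 -32.3 106. ] depth [484.8 -36.5 101.2]
side orange [326.1 220.3] [323 217   7   8  39] [500.6  29.8 106. ] depth [504.5  25.9 101. ]
```

View pics/top0z.png

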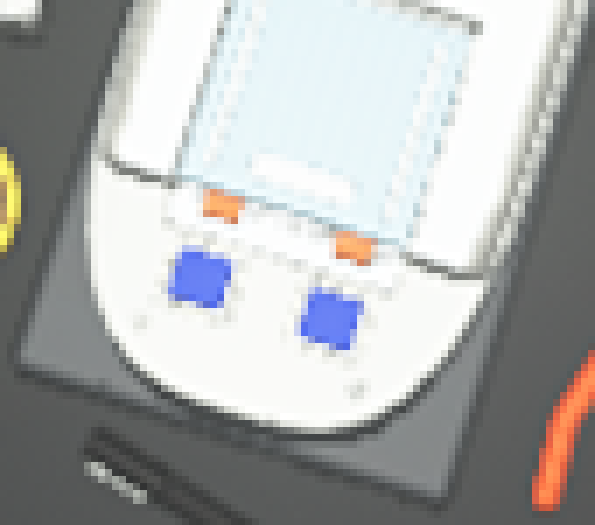

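View pics/side0z.png

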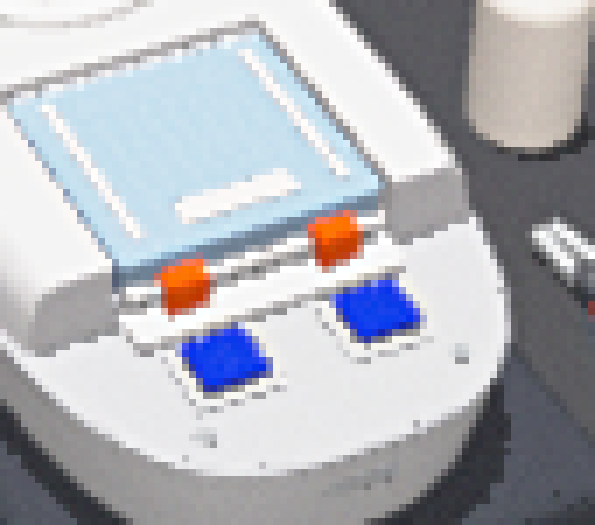

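The zooms show both caps, their catches and the lid clearly. The top thresholds missed because the blue is paler there, so I'll loosen them.

```bash
python3 - <<'E'
from h import *
n="top";im=cv2.imread("pics/top0.png");d=np.load("pics/top0.npy")
hsv=cv2.cvtColor(im,cv2.COLOR_BGR2HSV)
P={}
for name,lo,hi,z in (("blue",(108,120,80),(130,255,255),94),("orange",(3,110,100),(20,255,255),106)):
    m=cv2.inRange(hsv,lo,hi);mm=np.zeros_like(m);mm[200:255,295:350]=m[200:255,295:350]
    k,l,s,c=cv2.connectedComponentsWithStats(mm)
    for i in range(1,k):
        if s[i,4]<8: continue
        p=ray(n,c[i],z);P.setdefault(name,[]).append(p)
        print(name,c[i].round(1),s[i],p.round(1),"depth",back(n,c[i],np.median(d[l==i])).round(1))
b=sorted(P["blue"],key=lambda p:-p[1])
for a in (b,[np.array([470.3,38.4,94]),np.array([449.8,-24.4,94])]):
    v=a[0]-a[1];print(np.linalg.norm(v),np.arctan2(-v[0],v[1]),(a[0]+a[1])/2)
print(status.get_obs()['eef_pos']) if 0 else 0
E
```

```text
blue [313.1 229.5] [309 226   9   8  49] [469.7  34.1  94. ] depth [469.7  34.1  94.4]
blue [331.8 235.3] [328 232   8   8  46] [449.4 -28.9  94. ] depth [449.4 -28.9  94.6]
orange [316.2 219.1] [314 217   5   5  16] [503.8  23.4 106. ] depth [503.9  23.5 105. ]
orange [335. 225.] [333 223   5   5  17] [483.2 -40.  106. ] depth [483.2 -40.  105.7]
66.24948339878986 -0.31153503254122944 [459.58869843   2.60410486  94.        ]
66.06125944909013 -0.3155275614868974 [460.05   7.    94.  ]
```

Both views give the 66 mm key spacing and a yaw of about -0.312. The mid-points agree in x but differ by 4.4 mm in y, so I'll use the mean of (460, 5) and check again with the fingers beside the keys. A claw opening of 48 mm centres the 17.5 mm thick fingers on the keys. First I'll move above at the present height.

Emit:
{"api": "jog_arm", "payload": {"targets": "0.025 -0.024 0 1.8;0.05 -0.049 0 3.6;0.074 -0.073 0 5.4;0.099 -0.097 0 7.2;0.124 -0.122 0 9;0.149 -0.146 0 10.9;0.173 -0.17 0 12.7;0.198 -0.195 0 14.5;0.223 -0.219 0 16.3;0.248 -0.243 0 18.1;0.272 -0.267 0 19.9;0.297 -0.292 0 21.7;0.322 -0.316 0 23.5;0.347 -0.34 0 25.4;0.372 -0.365 0 27.2;0.396 -0.389 0 29;0.421 -0.413 0 30.8;0.446 -0.438 0 32.6;0.446 -0.438 0 32.6;0.446 -0.438 0 32.6", "claw": 0.048, "grip_force": 20}}

```text
t: 1.77
eef_pos: [460.1, 6.2, 404.3]
tool_rot: [-3.141, 0.001, -0.309]
contact_force: [-0.4, 0.0, -0.4]
gripper_width: 48.1
```

Emit:
{"api": "jog_arm", "payload": {"targets": "0 0 0.02 0;0 0 0.045 0;0 0 0.07 0;0 0 0.09 0;0 0 0.1 0;0 0 0.1 0;0 0 0.1 0;0 0 0.1 0"}}

```text
t: 2.43
eef_pos: [460.2, 5.9, 305.4]
tool_rot: [-3.141, -0.0, -0.309]
contact_force: [0.9, 0.1, 0.9]
gripper_width: 48.1
```

```bash
python3 - <<'E'
from h import *
from station import status,grab_frame
print(status.get_obs())
for n in ("top","side"):
    p,d=grab_frame(n);im=p[:,:,::-1];cv2.imwrite(f"pics/{n}1.png",im);np.save(f"pics/{n}1.npy",d)
    c=im[185:260,290:375] if n=="top" else im[180:255,290:380]
    cv2.imwrite(f"pics/{n}1z.png",cv2.resize(c,None,fx=8,fy=8,interpolation=cv2.INTER_NEAREST))
E
```

```text
{'t': 2.4333, 'joints': array([-8.84938957e-02,  3.32296197e-01,  1.96907262e+00,  1.16786346e-03,
        8.39799647e-01,  1.79096069e+00]), 'qvel': array([ 0.00164793, -0.00552491, -0.0028808 ,  0.0007738 , -0.00363743,
        0.0011465 ]), 'tau': array([-1.44246421e-01, -4.16617227e+01, -2.20306778e+01, -3.59723454e-03,
       -7.36651593e-02, -9.58179531e-03]), 'eef_pos': array([460.23913611,   5.92749851, 305.430377  ]), 'tool_rot': array([-3.14065127e+00, -2.23659360e-04, -3.09437860e-01]), 'contact_force': array([0.86407474, 0.08609049, 0.86939798]), 'wrist_torque': array([-0.00120567, -0.00537766,  0.00591723]), 'gripper_width': 48.12662104505258}
```

View pics/top1.png

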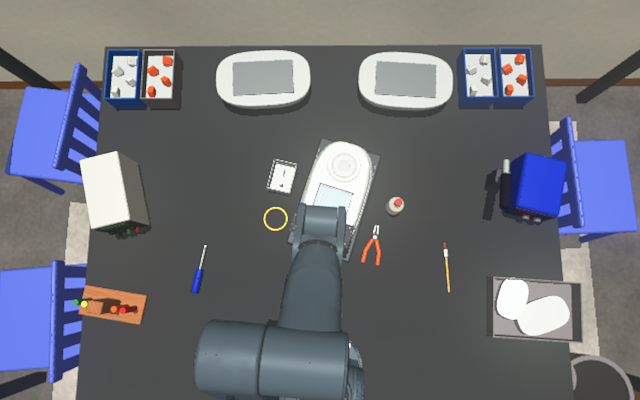

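View pics/side1z.png

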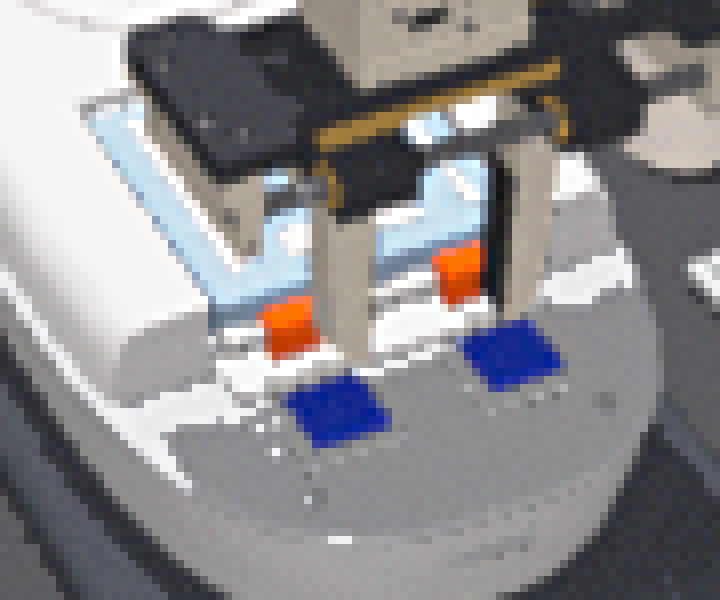

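The side zoom shows both fingers over the keys. There's also a beige part at zoom (225,200), near the lid. I'll use depth to get the gripper geometry in housing axes and check lid clearance.

```bash
python3 - <<'E'
from h import *
n="side";d=np.load("pics/side1.npy")
yaw=-.312;c,s=np.cos(yaw),np.sin(yaw);o=np.array([459.9,4.8])
def H(p): 
    q=p[:2]-o; return np.array([c*q[0]+s*q[1],-s*q[0]+c*q[1],p[2]])
cc=camera_info(n);R=cv2.Rodrigues(cc["rvec"])[0];print("cam",-R.T@cc["tvec"])
for nm,z in {"barbottom":(250,245),"barmid":(225,200),"bartop":(160,120),"blackcorner":(225,165),"Lfing tip":(350,350),"Lf left":(325,345),"Lf right":(368,345),"Lf mid":(345,260),"Rfing tip":(515,310),"Rf left":(502,300),"Rf right":(540,300),"cyl":(290,190),"key L":(335,410),"keyR":(515,355),"Lfingroot":(345,225)}.items():
    u,v=290+z[0]/8-.5,180+z[1]/8-.5
    dep=d[int(round(v)),int(round(u))];print(nm,dep.round(0),H(back(n,(round(u),round(v)),dep)).round(1))
# all gripper points: range in housing coords above z 125
ys,xs=np.mgrid[150:255,280:400];pts=[]
for u,v in zip(xs.ravel(),ys.ravel()):
    if d[v,u]>0:
        p=H(back(n,(u,v),d[v,u]))
        if p[2]>122 and abs(p[0])<90 and abs(p[1])<130: pts.append(p)
P=np.array(pts)
for z in range(120,300,10):
    q=P[(P[:,2]>=z)&(P[:,2]<z+10)]
    if len(q): print(z,len(q),q.min(0).round(0)[:2],q.max(0).round(0)[:2])
E
```

```text
cam [-91.62000909 627.80140729 871.05009763]
barbottom 1009.0 [-33.2  84.1 210.4]
barmid 990.0 [-34.6  92.9 233.2]
bartop 1012.0 [  2.9  96.4 236.9]
blackcorner 987.0 [-31.5  91.6 242.5]
Lfing tip 1098.0 [ -6.   35.1 126.9]
Lf left 1154.0 [33.7 22.6 88.8]
Lf right 1154.0 [27.1  7.6 88.7]
Lf mid 1069.0 [ -8.3  37.8 167.5]
Rfing tip 1117.0 [ -9.6 -25.2 124.7]
Rf left 1120.0 [ -4.2 -22.2 125. ]
Rf right 1178.0 [ 26.8 -57.8  86.5]
cyl 1014.0 [-25.1  67.1 220.1]
key L 1121.0 [-0.8 37.  94.6]
keyR 1145.0 [ -1.6 -32.   93.9]
Lfingroot 1059.0 [ -9.2  38.8 181.9]Traceback (most recent call last):
  File "<stdin>", line 14, in <module>
  File "h.py", line 10, in back
    c=camera_info(n);K=c["camera_matrix"];R=cv2.Rodrigues(c["rvec"])[0]
ValueError: time passes only in moves, steps and waits
```

The body's underside stands well above the lid sweep and within |x| < 38 mm. Next I'll overlay the predicted fingertip outlines on the side image to find that camera's bias.

```bash
python3 - <<'E'
from h import *
im=cv2.imread("pics/side1.png")
yaw=-.3094;c,s=np.cos(yaw),np.sin(yaw);o=np.array([460.2,5.9])
def W(x,y,z): return [o[0]+c*x-s*y,o[1]+s*x+c*y,z]
z=cv2.resize(im[180:255,290:380],None,fx=8,fy=8,interpolation=cv2.INTER_NEAREST)
def dr(pts,col):
    q=proj("side",pts);q=((q-[290,180]+.5)*8).astype(int);cv2.polylines(z,[q],True,col,1)
for g in (1,-1):
    for h in (119.4,):
        dr([W(-7.5,g*24,h),W(-7.5,g*41.7,h),W(7.5,g*41.7,h),W(7.5,g*24,h)],(0,0,255))
    dr([W(-7.5,g*24,119.4),W(-7.5,g*41.7,119.4),W(-7.5,g*41.7,170),W(-7.5,g*24,170)],(0,255,0))
yaw=-.312;c,s=np.cos(yaw),np.sin(yaw);o=np.array([459.9,4.8])
for g in (1,-1): dr([W(-13,g*33-14,94),W(-13,g*33+14,94),W(13,g*33+14,94),W(13,g*33-14,94)],(0,255,255))
cv2.imwrite("pics/ov1.png",z)
E
```

```text
(no output)
```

View pics/ov1.png

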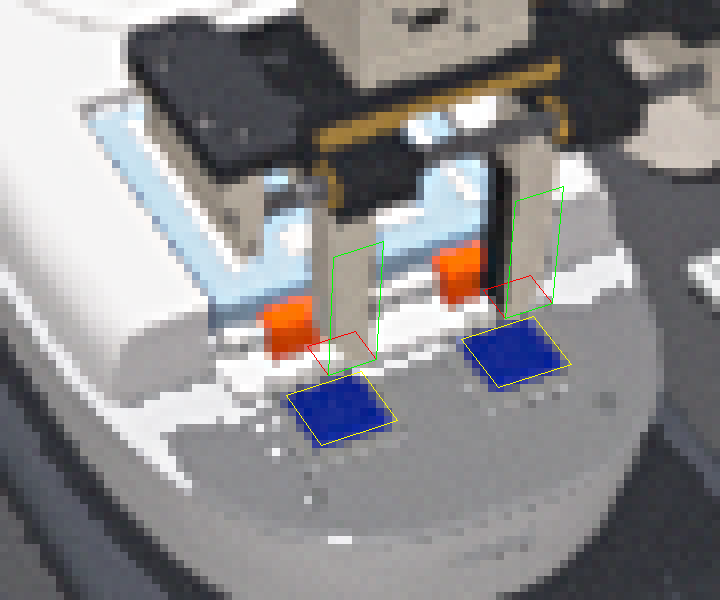

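The fingers appear about 1 px left of and above prediction, so the side camera reads roughly +2.5 mm in y. Corrected for that, both cameras put the key mid-point near (459.5, 4.5). I'll shift by about -1.5/+1.6 mm and descend to just above the caps.

Emit:
{"api": "jog_arm", "payload": {"targets": "-0.0015 0.0016 0.004 0;-0.0015 0.0016 0.01 0;-0.0015 0.0016 0.016 0;-0.0015 0.0016 0.02 0;-0.0015 0.0016 0.022 0;-0.0015 0.0016 0.022 0;-0.0015 0.0016 0.022 0;-0.0015 0.0016 0.022 0"}}

```text
t: 3.2
eef_pos: [458.4, 5.1, 283.5]
tool_rot: [-3.14, -0.001, -0.309]
contact_force: [0.7, -0.7, 0.1]
gripper_width: 48.2
```

```bash
python3 - <<'E'
from h import *
from station import status,grab_frame
s=status.get_obs();print(s['eef_pos'],s['contact_force'])
p,d=grab_frame("side");im=p[:,:,::-1]
cv2.imwrite("pics/side2z.png",cv2.resize(im[180:255,290:380],None,fx=8,fy=8,interpolation=cv2.INTER_NEAREST))
E
```

```text
[458.40729562   5.0995456  283.50679242] [ 0.74138537 -0.67378659  0.13670185]
```

View pics/side2z.png

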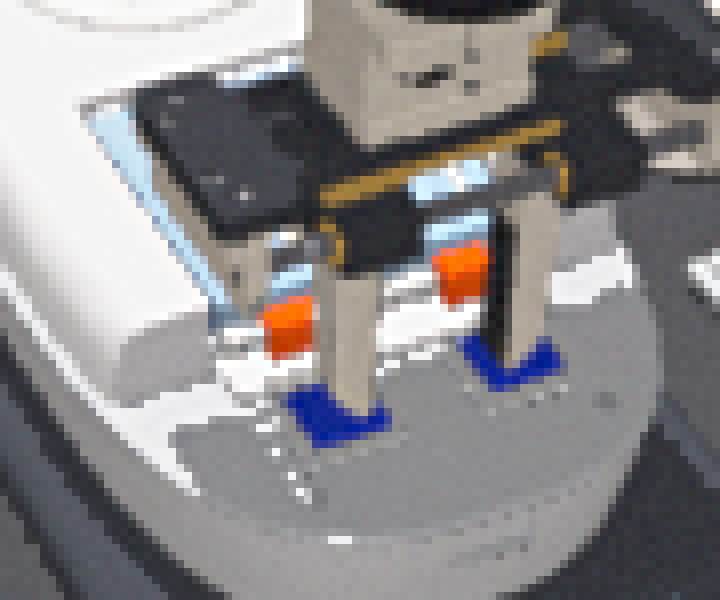

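Both fingertips now stand over their caps, with blue visible around them (left tip at about (350,415), right at about (520,365)). I'll press in small steps.

Emit:
{"api": "jog_arm", "payload": {"targets": "0 0 0.001 0;0 0 0.002 0;0 0 0.003 0;0 0 0.004 0;0 0 0.005 0;0 0 0.006 0;0 0 0.007 0;0 0 0.008 0;0 0 0.009 0;0 0 0.0095 0;0 0 0.0095 0;0 0 0.0095 0"}}

```text
t: 4.25
eef_pos: [458.4, 5.1, 274.4]
tool_rot: [-3.14, -0.001, -0.309]
contact_force: [-2.7, -0.6, 8.2]
gripper_width: 47.9
```

```bash
python3 - <<'E'
from h import *
from station import status,grab_frame
s=status.get_obs();print(s['eef_pos'],s['contact_force'],s['wrist_torque'])
p,d=grab_frame("side");im=p[:,:,::-1]
cv2.imwrite("pics/side3z.png",cv2.resize(im[180:255,290:380],None,fx=8,fy=8,interpolation=cv2.INTER_NEAREST))
E
```

```text
[458.44976178   5.10538251 274.37690476] [-2.71450134 -0.62562222  8.17225312] [0.04278608 0.50268742 0.00436037]
```

View pics/side3z.png

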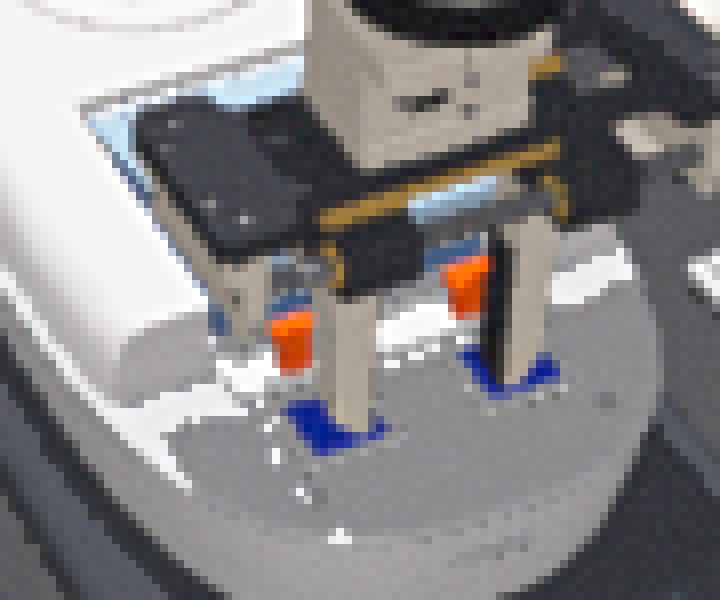

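The force is 8.2 N, consistent with both keys near bottom. The catches are drawn back and the lid is starting to rise. I'll hold.

Emit:
{"api": "jog_arm", "payload": {"targets": "0 0 0.0004 0;0 0 0.0004 0;0 0 0.0004 0;0 0 0.0004 0;0 0 0.0004 0;0 0 0.0004 0;0 0 0.0004 0;0 0 0.0004 0;0 0 0.0004 0;0 0 0.0004 0;0 0 0.0004 0;0 0 0.0004 0"}}

```text
t: 5.3
eef_pos: [458.4, 5.1, 274.4]
tool_rot: [-3.141, -0.001, -0.309]
contact_force: [-2.1, 0.3, 9.3]
gripper_width: 48.1
```

```bash
python3 - <<'E'
from h import *
from station import status,grab_frame
s=status.get_obs();print(s['eef_pos'],s['contact_force'],s['wrist_torque'])
p,d=grab_frame("side");im=p[:,:,::-1]
cv2.imwrite("pics/side4z.png",cv2.resize(im[160:255,290:380],None,fx=6,fy=6,interpolation=cv2.INTER_NEAREST))
E
```

```text
[458.43336409   5.1253736  274.35694622] [-2.10403853  0.26166844  9.254348  ] [0.06898103 0.66799227 0.0109391 ]
```

View pics/side4z.png

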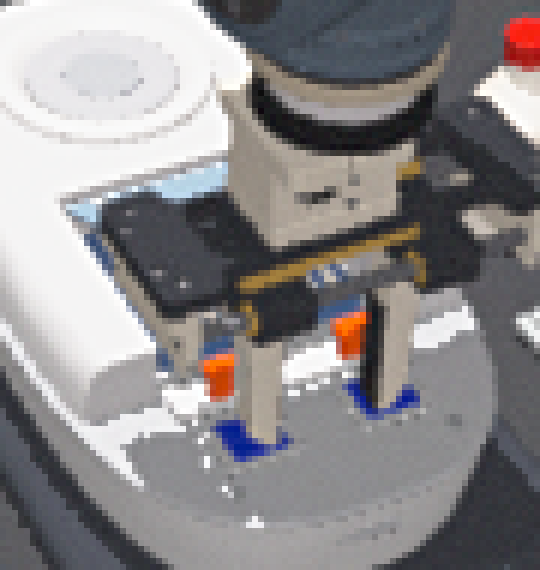

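The lid is rising freely behind the hand, with both keys held at about 9 N in total. I'll keep holding.

Emit:
{"api": "jog_arm", "payload": {"targets": "0 0 0.0002 0;0 0 0.0002 0;0 0 0.0002 0;0 0 0.0002 0;0 0 0.0002 0;0 0 0.0002 0;0 0 0.0002 0;0 0 0.0002 0;0 0 0.0002 0;0 0 0.0002 0;0 0 0.0002 0;0 0 0.0002 0;0 0 0.0002 0;0 0 0.0002 0;0 0 0.0002 0;0 0 0.0002 0;0 0 0.0002 0;0 0 0.0002 0;0 0 0.0002 0;0 0 0.0002 0"}}

```text
t: 7.02
eef_pos: [458.4, 5.1, 274.4]
tool_rot: [-3.14, -0.001, -0.309]
contact_force: [-2.0, -0.4, 7.8]
gripper_width: 48.3
```

```bash
python3 - <<'E'
from h import *
from station import status,grab_frame
s=status.get_obs();print(s['t'],s['eef_pos'],s['contact_force'],s['wrist_torque'])
p,d=grab_frame("side");im=p[:,:,::-1]
cv2.imwrite("pics/side5z.png",cv2.resize(im[160:255,290:380],None,fx=6,fy=6,interpolation=cv2.INTER_NEAREST))
p,d=grab_frame("top");im=p[:,:,::-1]
cv2.imwrite("pics/top5z.png",cv2.resize(im[140:240,280:400],None,fx=6,fy=6,interpolation=cv2.INTER_NEAREST))
E
```

```text
7.0167 [458.44124466   5.11573236 274.40052208] [-2.01606248 -0.38263382  7.81724472] [ 0.07595603  0.48968276 -0.00079823]
```

View pics/side5z.png

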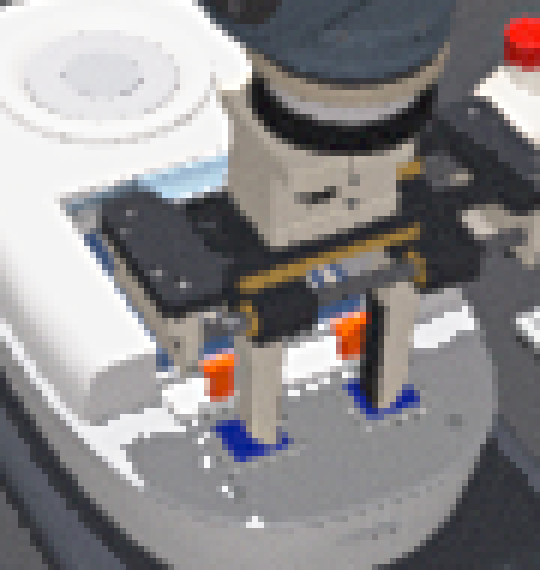

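View pics/top5z.png

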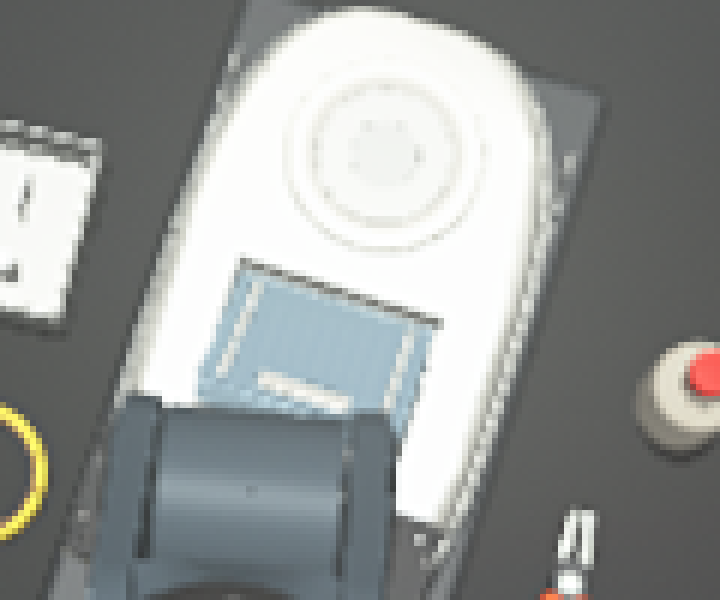

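The lid is clearly raised in the top view. I'll hold a bit longer, then measure its angle from the depth images.

Emit:
{"api": "jog_arm", "payload": {"targets": "0 0 0.0002 0;0 0 0.0002 0;0 0 0.0002 0;0 0 0.0002 0;0 0 0.0002 0;0 0 0.0002 0;0 0 0.0002 0;0 0 0.0002 0;0 0 0.0002 0;0 0 0.0002 0;0 0 0.0002 0;0 0 0.0002 0"}}

```text
t: 8.12
eef_pos: [458.4, 5.1, 274.4]
tool_rot: [-3.141, -0.001, -0.309]
contact_force: [-2.8, -0.3, 7.6]
gripper_width: 48.0
```

```bash
cat > ang.py <<'E'
from h import *
from station import status,grab_frame
def ang(col=None):
    s=status.get_obs();print(s['t'],s['eef_pos'],s['contact_force'])
    p,d=grab_frame("top");c=camera_info("top");R=cv2.Rodrigues(c["rvec"])[0];K=c["camera_matrix"]
    v,u=np.mgrid[0:400,0:640];X=np.stack([(u-K[0,2])/K[0,0]*d,(v-K[1,2])/K[1,1]*d,d],-1)
    W=(X-c["tvec"])@R
    yw=-.311;cs,sn=np.cos(yw),np.sin(yw);q=W[...,:2]-np.array([459.6,2.6])
    hx=cs*q[...,0]+sn*q[...,1];hy=-sn*q[...,0]+cs*q[...,1]
    for y0 in (-40,0,40):
        L=[]
        for x in range(45,165,8):
            m=(abs(hx-x)<4)&(abs(hy-y0)<8)&(d>0)
            L.append((x,round(float(np.median(W[m][:,2]))) if m.any() else None))
        print(y0,L)
    return p
E
python3 -c "
from ang import *
ang()"
```

```text
8.1167 [458.43300077   5.11648088 274.40338987] [-2.81189201 -0.30073312  7.59557109]
-40 [(45, 398), (53, 386), (61, None), (69, None), (77, None), (85, 175), (93, 171), (101, 165), (109, 158), (117, 150), (125, 142), (133, 136), (141, 127), (149, 118), (157, 114)]
0 [(45, 379), (53, None), (61, None), (69, 190), (77, 188), (85, 184), (93, 170), (101, 163), (109, 157), (117, 150), (125, 143), (133, 133), (141, 126), (149, 118), (157, 107)]
40 [(45, None), (53, None), (61, None), (69, 186), (77, 188), (85, 182), (93, 173), (101, 165), (109, 157), (117, 148), (125, 145), (133, 136), (141, 129), (149, 120), (157, 116)]
```

The lid slope is tan⁻¹(≈0.95), about 0.75 rad, and the front edge is at z ≈ 189 (expected 114 + 75), so it is fully open. Now I'll release straight up and draw back.

Emit:
{"api": "jog_arm", "payload": {"targets": "0 0 -0.002 0;0 0 -0.006 0;0 0 -0.012 0;0 0 -0.02 0;-0.002 0 -0.03 0;-0.006 0 -0.045 0;-0.012 0 -0.06 0;-0.02 0 -0.075 0;-0.03 0 -0.09 0;-0.04 0 -0.11 0;-0.055 0 -0.13 0;-0.07 0 -0.15 0;-0.085 0 -0.165 0;-0.1 0 -0.175 0;-0.115 0 -0.18 0;-0.13 0 -0.18 0;-0.14 0 -0.18 0;-0.14 0 -0.18 0;-0.14 0 -0.18 0;-0.14 0 -0.18 0"}}

```text
t: 9.83
eef_pos: [325.3, 47.5, 454.4]
tool_rot: [-3.141, -0.001, -0.309]
contact_force: [0.3, 0.1, 0.8]
gripper_width: 48.0
```

```bash
python3 - <<'E'
from ang import *
p=ang();cv2.imwrite("pics/top6.png",p[:,:,::-1])
p,d=grab_frame("side");cv2.imwrite("pics/side6.png",p[:,:,::-1])
hsv=cv2.cvtColor(p,cv2.COLOR_RGB2HSV);m=cv2.inRange(hsv,(105,150,60),(130,255,255));mm=np.zeros_like(m);mm[190:245,310:375]=m[190:245,310:375]
k,l,s,c=cv2.connectedComponentsWithStats(mm)
for i in range(1,k):
    if s[i,4]>20: print(c[i],s[i],back("side",c[i],np.median(d[l==i])))
E
```

```text
9.8333 [325.25779571  47.46832502 454.41086753] [0.31407668 0.09650763 0.83859276]
-40 [(45, 95), (53, 87), (61, 140), (69, 185), (77, 185), (85, 180), (93, 173), (101, 164), (109, 157), (117, 150), (125, 142), (133, 134), (141, 128), (149, 119), (157, 113)]
0 [(45, 93), (53, 85), (61, 178), (69, 185), (77, 187), (85, 183), (93, 172), (101, 165), (109, 156), (117, 148), (125, 140), (133, 133), (141, 127), (149, 120), (157, 111)]
40 [(45, 97), (53, 86), (61, 139), (69, 184), (77, 187), (85, 181), (93, 172), (101, 165), (109, 157), (117, 152), (125, 141), (133, 135), (141, 127), (149, 120), (157, 110)]
[353.46969697 223.86363636] [348 220  12   9  66] [451.08316489 -25.92462212  92.17330353]
[331.55714286 230.87142857] [326 227  12   9  70] [470.93549846  37.7616648   93.13370708]
```

View pics/side6.png

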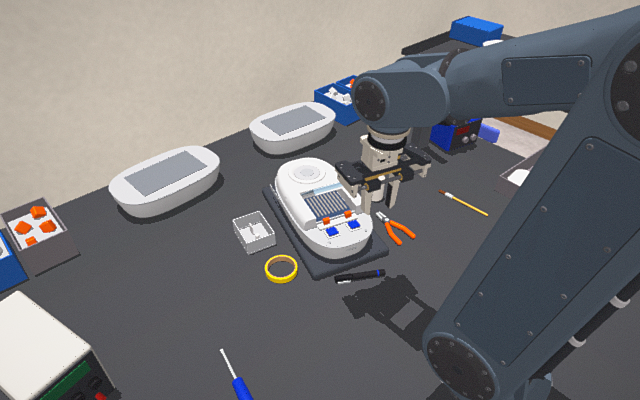

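View pics/top6.png

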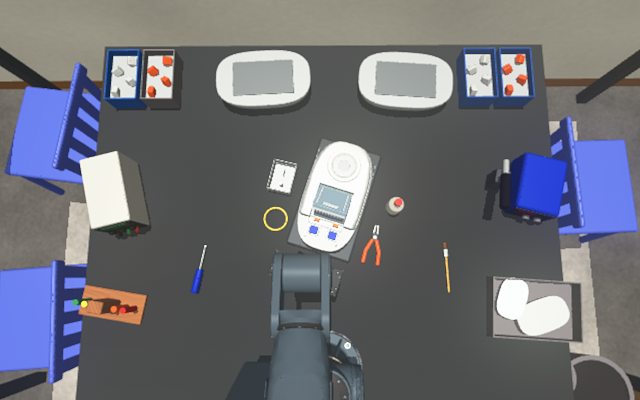

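The side and top views show the lid standing open (top (333,200)), and the keys back at exactly their starting pixels ((353.5,223.9) and (331.6,230.9)). The hand is clear. The visible bystanders have not moved, though the marker is hidden under the arm in the top view and sits unchanged at (360,277) in the side view.

```bash
python3 -c "
from station import env
print(env.hand_in())"
```

```text
the job is handed in; nothing more can be done
None
```

The filter compartment is open and the job is handed in; no verdict was reported. I pressed both blue keys down together, one fingertip on each, and held them at about 8–9 N in total from t ≈ 4.2 s to about 8.2 s. The lid rose by itself to fully open in that time. Then I let go straight up and drew the hand back.

**Last checks:**
- **Lid:** after release the depth image still shows it at about 0.75 rad, with its front edge at about 187 mm.
- **Keys:** both are back at exactly their starting pixel positions in the side view. Depth puts their tops at 92–93 mm against the nominal 94 mm; at the start the same reading gave 93 mm for both.
- **Contact:** the tool force is below 1 N, so the hand is touching nothing.
- **Bystanders:** by eye, comparing the pictures before and after, none has moved. The arm hides the marker in the last top view, so I could check it only in the side view.

**What disagreed:**
- **Camera positions:** the two cameras differed by 4.4 mm in y on where the keys were. I traced about 2.5 mm of that to the side camera, using the visible fingertips, and corrected for it.
- **Sideways force:** 2–3 N showed at the fingertips during the hold, probably from the keys or catches. I did not confirm the cause. It was there while the lid had barely begun to rise and did not grow, so I don't think it came from the lid.

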